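Index the cheese wheel on by one portion

TASK

The wheel of cheese has to go on by one portion for the next cut: draw the spring pin at the edge of the portioning turntable, turn the wheel counterclockwise (seen from above) and let the pin drop fully home in the very next hole of the ring. Do not run past that hole, keep the gripper off the cheese, do not force the pin against the ring or wrench it in a hole, and leave everything else on the table where it stands.

Things in the scene. Friction and masses are not known exactly. Their poses are not given: they have to be found in the camera images.
- dividing_ring: Fixed steel ring round the turntable, 380 mm across, top 46 mm up. Let in flush are 12 steel plates, each with an 11 mm hole, 12 mm deep, 170 mm from the axis. The plates are set by hand to the portion wanted, so the next hole lies anywhere from 26 to 34 degrees on (77 to 101 mm of arc): find it by feel. Origin: on the axis at table height; z up; the pin starts in the hole on its -y axis.
- turntable (a joint): Angle of the turntable about its upright axis, rad, counterclockwise from above is positive; 0 (give or take 0.001) at the start, the pin then in the hole on the ring's -y axis; the next hole is anywhere from 0.45 to 0.60. Plain bearing, stiff: about 0.3 N m (some 2 N at the knob) to turn, and it stays where it is left. The wooden board is 292 mm across, its top 62 mm above the table.
- knob (a point): Centre of the plunger's round black pull knob, 27 mm across and 26 mm tall, upright, on the lug at the turntable's rim, 170 mm from the axis, right above the pin. 99 mm above the table with the pin home. Below it is a 17 mm guide barrel; the lug, 36 mm wide, has its top 67 mm above the table. The knob is the one thing to pull and to turn the wheel by; it rides round with the turntable.
- plunger (a joint): Draw of the spring plunger, m, straight up: 0 is fully home, 16 mm is all the way out. A spring pushes it down with 7 N at 0, 9 N at 9 mm and 11 N at 16 mm; let go, it snaps down. The pin is clear of the ring above 9 mm; at 9 mm it rests on the ring's top face and can slide along it until it drops into a hole.
- index_pin: Steel pin of the plunger, 10 mm thick, square-ended, so 0.5 mm of play each way in its hole; at home it stands 9 mm deep in the ring and locks the turntable. Moves with the knob. Pin and ring may press on each other with 25 N at most; the spring alone makes some 10 N when the pin rides on the ring. Origin: on the pin's axis, 99 mm below the knob's centre.
- cheese: Wheel of cheese, 210 mm across, 70 mm tall, fixed in the middle of the turntable, top 132 mm above the table; one 30 degree portion is missing. Origin: centre of its underside. Turns with the turntable. A steel knife guide post, 168 mm tall, stands just beyond the ring's rim on the ring's +y side, opposite the knob. Not to be touched.
- cheese_knife: Knife, 310 mm long, wooden handle, lying flat to the right of the turntable (-y side); 20 mm tall. Bystander; origin at its underside.
- ramekin: White ceramic cup, 84 mm across, 45 mm tall, next to the turntable. Bystander; origin at its underside.
- mustard_jar: Amber glass jar, 62 mm across, 85 mm tall. Bystander; origin at its underside.
- cut_portion: White plate, 190 mm across, with a cut portion of cheese 78 mm tall. Bystander; origin at its underside.
- oil_bottle: Green bottle, 72 mm across, 230 mm tall. Bystander; origin at its underside.
- paper_cup: Brown paper cup, 80 mm across, 95 mm tall. Bystander; origin at its underside.
- bowl: White bowl, 130 mm across, 55 mm tall. Bystander; origin at its underside.

How it is judged:
On the way, in this order (a step that is already met when the one before it is completed fails the run):
1. the pin is drawn clear of its hole (value of joint plunger above 0.009 m and value of joint turntable below 0.1 rad), for 0.1 s.
2. the wheel is turned counterclockwise on the drawn pin (value of joint turntable above 0.25 rad and value of joint plunger above 0.007 m), for 0.05 s.
At the end, for the whole second after the job is handed in: the turntable stands at the next hole counterclockwise (turntable between 0.44 and 0.61 rad, where that is the only hole), at rest, with the pin fully home in it (plunger under 1.5 mm) (value of joint turntable between 0.44 and 0.61 rad and value of joint plunger below 0.0015 m and velocity of joint turntable between -0.03 and 0.03 rad/s); the robot touches nothing.
It fails at once if the pin is forced against the ring or wrenched in a hole (over 25 N between pin and ring) (contact force between index_pin and anything else above 25 N).
It fails at once if the wheel runs past the next hole (over 0.7 rad) or is turned the wrong way (under -0.1 rad) (value of joint turntable above 0.7 rad or value of joint turntable below -0.1 rad).
It fails at once if the robot touches the cheese (contact force between any of the fingers, the arm and cheese above 0.5 N).
It fails at once if a bystander is moved by more than 15 mm (distance of any of cheese_knife, ramekin, mustard_jar, cut_portion, oil_bottle, paper_cup, bowl from where it was at the start of the episode above 0.015 m).
It also fails if it takes over 64 s, if anything falls off the work surface, if the arm or the gripper's body presses on something with over 40 N, if the wrist force passes 120 N, or if a joint passes its speed limit or range.

ROBOT

A 7-joint arm with a two-finger parallel gripper is mounted at the origin on the work surface. World frame = base frame: x ahead of the robot, y to its left, z up, the work surface at z = 0. Lengths are in m, angles in rad, forces in N, time in s.
With the tool pointing down it reaches from about 0.425 to 0.925 m from the base axis. Payload 6.8 kg.
Tool frame: the origin (TCP) lies between the finger pads; the fingertips stand 17 mm ahead of it and the grasp point (between the pads) lies 2 mm behind it; x points along the fingers, y is the direction in which the jaws open and shut, and the axes are right-handed (so a half turn about x gives the same grasp; the last joint's range is limited). The gripper opens to 85 mm and grips with 20 to 120 N. Pads are 22 mm wide; open, the fingers measure 114 mm over their backs; the gripper's body (76 mm by 85 mm) begins 54 mm behind the grasp point. The pads swing forward as they close: fully open they stand 13 mm farther back than shut.
Start: joints at [1.079, 0.477, 0.022, 1.555, -0.011, 1.109, -0.083], TCP at [0.253, -0.626, 0.248] pointing down, gripper open.
Joint ranges: [-2.96, 2.96], [-0.34, 2.1], [-1.41, 1.46], [0.24, 2.44], [-1.37, 4.51], [0.17, 1.92], [-2.96, 2.96]. Speed limits (rad/s): [2.39, 2.39, 3.14, 3.14, 3.14, 3.14, 3.14].

INTERFACE

Orientations are given as a rotation vector (axis times angle).
In Python, from bench import r gives the robot as it stands. The module is installed in compiled form; this text tells all that it offers.
- The arm moves only by the tool apply_moves, never from a script. Its argument "increments" is text: rows parted by semicolons, each of 7 numbers parted by spaces: the finger opening in mm, from 0 to 85.4, then the shift along the tool's x, y, z normalised to -1 to 1, where 1 is 100 cm, then the turn, a rotation vector about the tool's x, y, z normalised to -1 to 1, where 1 is 0.12 rad. In form: gripper x y z wx wy wz; .... A call has exactly 8 rows; each row shifts and turns the commanded pose from where the row before left it, along the tool's axes as they then stand; what a row does not reach is not made up. A row lasts 1/10 s, in which the tool goes at most 50 mm and 8.59 degrees, less where a joint would pass 70% of its speed; a pose out of reach is approached as far as the arm can. A call with a number of a shift or a turn outside -1 to 1 is refused whole. A call with a gripper value outside its range is refused whole. The fingers move at their own pace and stop on an object; "squeeze" is the grip in N (left out, the last holds). Time passes only in rows, so rows that do not move let the fingers close, or fill a call up. It gives the time, the measured TCP pose, the force and the opening at its end, in the units of the state.
- r.get_obs(): the state, without advancing time (a new reading comes with each control period).
- r.grab_frame(name): name is "scene" or "top"; returns a dict with "color" (400x640x3 uint8, blue, green, red), "fx", "fy", "cx", "cy" (pixels), "origin" and "orientation" of the camera in the world. Camera axes: x right, y up, looking along -z (the intrinsics and any distortion apply to the point x, -y, -z); pixel columns grow to the right and rows downward; lengths in m; the calibration is good to about 2 mm. A picture is of the moment at which its call begins. There is no depth.
- r.hand_in(): hands the job in, once; it reports no verdict.
The state is a dict: "clock": time; "joints": joint angles; "qvel": joint speeds; "tau": joint torques, N m; "tcp_pos": TCP position; "orientation": TCP orientation; "contact_force": force on the tool from outside, world axes, zero at the start; "moment": the same for the moment, N m; "grip_width": finger opening in m.
Only numpy, scipy, OpenCV 4.12 (cv2) and the standard library are available. Lean on these libraries where they do the work, as an engineer would, in place of code of your own. Each camera call takes 0.05 s, during which the arm holds its last target. There are 200 camera calls.

## Working session

There is one attempt and no reset: what is moved stays moved. The work goes in short steps, Python scripts to look and compute and a tool call to move; the robot and the scene stay as the last step left them, time stands still between calls to the robot, and variables do not carry over. Pictures are saved under pics/ and viewed, about 8 in all and at most 12, crops included, and the job is handed in when it is done.

Besides the shell and the picture viewer there is one more tool, called as name(argument=value, ...) on one line, values as JSON. apply_moves: Moves the arm, as the interface text tells. Scaled input: -1 to 1 covers 100 cm each way for a shift and 0.12 rad each way for a turn. Its arguments: {"type":"object","properties":{"increments":{"type":"string"},"squeeze":{"type":"number"}},"required":["increments"]}

```bash
mkdir -p pics
cat > h.py <<'E'
import numpy as np, cv2
from scipy.spatial.transform import Rotation as R
from bench import r
def mat(o):
    o=np.asarray(o,float)
    if o.shape==(3,3): return o
    return (R.from_rotvec(o) if o.size==3 else R.from_quat(o)).as_matrix()
def ray(f,u,v,z):
    d=mat(f["orientation"])@np.array([(u-f["cx"])/f["fx"],-(v-f["cy"])/f["fy"],-1.0])
    o=np.array(f["origin"]); return o+d*(z-o[2])/d[2]
def proj(f,p):
    q=mat(f["orientation"]).T@(np.array(p)-np.array(f["origin"]))
    return f["cx"]+f["fx"]*q[0]/-q[2], f["cy"]-f["fy"]*q[1]/-q[2]
E
python3 - <<'E'
from h import *
for n in("scene","top"):
    f=r.grab_frame(n); cv2.imwrite(f"pics/{n}0.png",f["color"]); print(n,{k:v for k,v in f.items() if k!="color"})
print(r.get_obs())
E
```

```text
scene {'fx': 460.48912505931094, 'fy': 460.48912505931094, 'cx': 320.64582659790443, 'cy': 200.00638431637202, 'origin': array([ 1.31519873, -0.88727963,  1.05220846]), 'orientation': array([0.84611342, 0.27409715, 0.63548724])}
top {'fx': 478.5899842286178, 'fy': 478.5899842286178, 'cx': 330.19844373588364, 'cy': 195.26461526408923, 'origin': array([0.48974685, 0.00743203, 1.60342274]), 'orientation': array([ 0.07354771, -0.0548847 , -1.57587592])}
{'clock': 0.1, 'joints': array([ 1.07890418,  0.47772728,  0.02234118,  1.5563837 , -0.01152961,
        1.10932211, -0.08310245]), 'qvel': array([ 2.16658598e-05, -2.24065055e-03,  4.90784351e-04, -2.39852901e-03,
       -1.17083016e-03, -2.16168143e-03, -1.01626392e-04]), 'tau': array([ 3.61251448e-03, -5.97762966e+01,  1.61352754e+00, -2.81956816e+01,
        1.28341815e-02,  5.00995913e-03, -4.75085835e-05]), 'tcp_pos': array([ 0.25254556, -0.62540282,  0.24740315]), 'orientation': array([ 2.01147773,  0.39259412, -2.01234431]), 'contact_force': array([-0.15348104, -1.38900299,  0.44814968]), 'moment': array([ 0.01915609, -0.00518926, -0.0084649 ]), 'grip_width': 0.08536176135093468}
```

View pics/scene0.png

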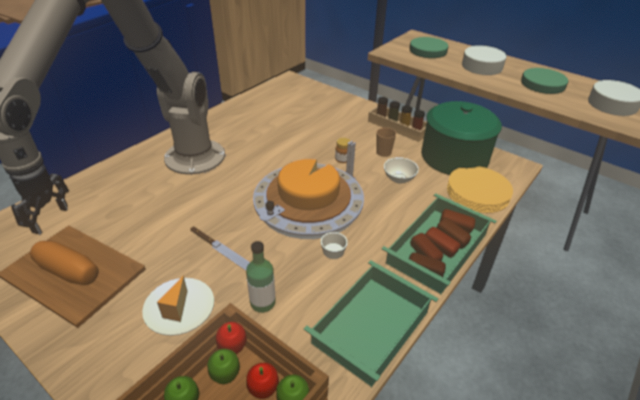

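View pics/top0.png

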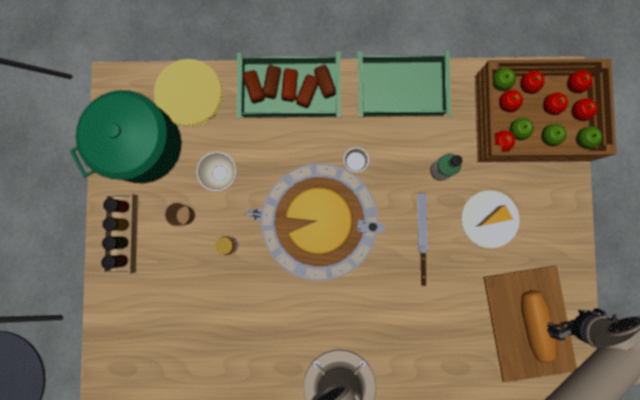

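The scene view shows the turntable with the knob at about (270,207). The top view shows the ring centred near (320,221), the knob near (372,227), the post at (255,214), and the knife at (422,240).

Run:
```python
from h import *
f=r.grab_frame("top"); g=r.grab_frame("scene")
im=f["color"]; hsv=cv2.cvtColor(im,cv2.COLOR_BGR2HSV)
# ring: bluish grey
m=((im[:,:,0].astype(int)>=im[:,:,2].astype(int)-5)&(im.max(2)>110)).astype(np.uint8)
m[:, :240]=0; m[:,400:]=0; m[:160]=0; m[285:]=0
m[:175,340:]=0
m=cv2.morphologyEx(m,cv2.MORPH_OPEN,np.ones((3,3),np.uint8))
ys,xs=np.nonzero(m); P=np.array([ray(f,u,v,.046)[:2] for u,v in zip(xs,ys)])
c=np.array([P[:,0].mean(),P[:,1].mean()])
# outer edge per direction, robust
for it in range(5):
    d=P-c; a=np.arctan2(d[:,1],d[:,0]); rr=np.hypot(*d.T)
    E=[]
    for b in np.arange(-np.pi,np.pi,.1):
        s=(abs(a-b)<.05)&(rr<.215)
        if s.sum()>3: E.append(P[s][rr[s].argmax()])
    E=np.array(E); A=np.c_[2*E,np.ones(len(E))]; w=np.ones(len(E),bool)
    for _ in range(4):
        x=np.linalg.lstsq(A[w],(E**2).sum(1)[w],rcond=None)[0]; R0=np.sqrt(x[2]+x[:2]@x[:2])
        w=abs(np.hypot(*(E-x[:2]).T)-R0)<.005
    c=x[:2]
print("ring",c,R0,w.sum(),len(w))
def dark(F,box,thr):
    x0,x1,y0,y1=box; s=(F["color"][y0:y1,x0:x1].max(2)<thr).astype(np.uint8)
    n,l,st,ce=cv2.connectedComponentsWithStats(s)
    return [(st[i][:],ce[i]+[x0,y0]) for i in range(1,n) if st[i,4]>8]
for F,box in((f,(355,395,210,245)),(g,(255,290,190,225))):
    for t in(50,70): 
        for st,ce in dark(F,box,t): print(t,st,ce,ray(F,*ce,.105))
# two-view triangulation
a=dark(f,(355,395,210,245),60);b=dark(g,(255,290,190,225),60)
a=max(a,key=lambda q:q[0][4])[1];b=max(b,key=lambda q:q[0][4])[1]
o1,o2=np.array(f["origin"]),np.array(g["origin"]);d1=ray(f,*a,0)-o1;d2=ray(g,*b,0)-o2
s=np.linalg.lstsq(np.c_[d1,-d2],o2-o1,rcond=None)[0];p1,p2=o1+s[0]*d1,o2+s[1]*d2
print("knob",(p1+p2)/2,np.linalg.norm(p1-p2))
M=(p1+p2)/2; print(np.hypot(*(M[:2]-c)),np.degrees(np.arctan2(*(M[:2]-c)[::-1])))
big=np.hstack([cv2.resize(f["color"][150:290,245:405],None,fx=2.5,fy=2.5),cv2.resize(g["color"][150:290,240:400],None,fx=2.5,fy=2.5)])
cv2.imwrite("pics/crop.png",big)
print(R.from_rotvec(r.get_obs()["orientation"]).as_matrix())
```

```text
ring [0.53302039 0.06216998] 0.1869018212314754 28 50
50 [15 14  4  6 12] [371.33333333 226.25      ] [ 0.51460492 -0.10299198  0.105     ]
70 [14 14  7  6 34] [372.29411765 226.5       ] [ 0.5138088  -0.10597844  0.105     ]Traceback (most recent call last):
  File "<stdin>", line 33, in <module>
ValueError: max() iterable argument is empty
```

Run:
```python
from h import *
f=r.grab_frame("top"); g=r.grab_frame("scene")
def dark(F,box,thr):
    x0,x1,y0,y1=box; s=(F["color"][y0:y1,x0:x1].max(2)<thr).astype(np.uint8)
    n,l,st,ce=cv2.connectedComponentsWithStats(s)
    i=1+st[1:,4].argmax(); return st[i],ce[i]+[x0,y0]
c=np.array([.533,.0622])
for t,t2 in((70,80),(80,90),(90,100)):
    sa,a=dark(f,(355,395,210,245),t);sb,b=dark(g,(260,285,195,220),t2)
    o1,o2=np.array(f["origin"]),np.array(g["origin"]);d1=ray(f,*a,0)-o1;d2=ray(g,*b,0)-o2
    s=np.linalg.lstsq(np.c_[d1,-d2],o2-o1,rcond=None)[0];p1,p2=o1+s[0]*d1,o2+s[1]*d2
    M=(p1+p2)/2;print(sa,a,sb,b,"knob",M,np.linalg.norm(p1-p2),np.hypot(*(M[:2]-c)),np.degrees(np.arctan2(*(M[:2]-c)[::-1])))
ov=f["color"].copy()
S=4; A=cv2.resize(f["color"][150:290,245:400],None,fx=S*.64,fy=S*.64,interpolation=2);B=cv2.resize(g["color"][150:290,240:395],None,fx=S*.64,fy=S*.64,interpolation=2)
for F,I,o in((f,A,(245,150)),(g,B,(240,150))):
    for th in np.arange(0,6.28,.1):
        u,v=proj(F,[c[0]+.19*np.cos(th),c[1]+.19*np.sin(th),.046]); cv2.circle(I,(int((u-o[0]+.5)*2.56),int((v-o[1]+.5)*2.56)),1,(0,0,255),-1)
cv2.imwrite("pics/crop.png",np.hstack([A,B]))
o=r.get_obs();print(R.from_rotvec(o["orientation"]).as_matrix().round(4))
```

```text
[14 14  7  6 35] [372.22857143 226.42857143] [ 7  7  6  9 45] [269.51111111 205.6       ] knob [ 0.51406525 -0.1065881   0.09575472] 0.00032482598173077035 0.1698468374275782 -96.40071545240865
[14 13  8  8 41] [372.3902439  226.58536585] [ 6  6  8 10 63] [269.47619048 205.57142857] knob [ 0.51378267 -0.10687192  0.09590088] 0.00026909823410092707 0.1701605685734329 -96.48461722155407
[14 13  8  8 49] [372.42857143 226.6122449 ] [ 6  6  8 14 83] [269.59036145 206.73493976] knob [ 0.5139357  -0.10718148  0.09130366] 0.0007270744575109607 0.1704509738954534 -96.42175299286805
[[-3.000e-04  3.744e-01 -9.273e-01]
 [ 5.000e-04 -9.273e-01 -3.744e-01]
 [-1.000e+00 -6.000e-04  0.000e+00]]
```

View pics/crop.png

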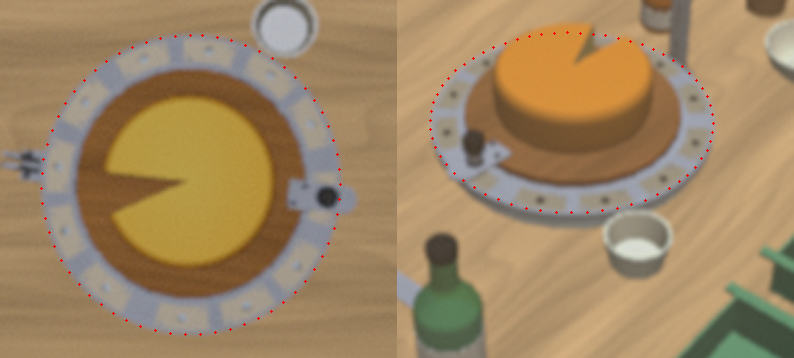

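The overlaid ring fits in both views. The knob sits at (0.514, -0.1066), 170 mm from the axis, as it should be. I'll also take a rough read of the next hole from the pictures and plan the approach.

```bash
cat >> h.py <<'E'
C=np.array([.533,.0622]); PH0=np.radians(-96.4)
def Rt(phi):  # tool x down, y along ccw tangent at azimuth phi
    y=np.array([-np.sin(phi),np.cos(phi),0]);x=np.array([0,0,-1.]);return np.c_[x,y,np.cross(x,y)]
def plan(p1,R1,n,p0=None,R0=None):
    o=r.get_obs()
    p0=o["tcp_pos"] if p0 is None else p0; R0=mat(o["orientation"]) if R0 is None else R0
    w=R.from_matrix(R0.T@R1).as_rotvec()/n; p=np.array(p0,float);Q=R0
    for i in range(n):
        d=Q.T@((p1-p0)/n); print(*np.r_[d,w/.12].round(4)); Q=Q@R.from_rotvec(w).as_matrix()
E
python3 - <<'E'
from h import *
f=r.grab_frame("top"); g=r.grab_frame("scene")
for F,n in((g,"s"),(f,"t")):
    # unwrap ring: az vs radius at z=.046
    az=np.arange(.35,.70,.002); rad=np.arange(.160,.181,.001)
    uv=np.array([[proj(F,[C[0]+q*np.cos(PH0+a),C[1]+q*np.sin(PH0+a),.046]) for a in az] for q in rad],np.float32)
    I=cv2.remap(cv2.cvtColor(F["color"],cv2.COLOR_BGR2GRAY),uv[...,0],uv[...,1],cv2.INTER_CUBIC)
    s=I[6:15].mean(0); print(n,[(round(a,3),int(x)) for a,x in zip(az[::5],s[::5])])
o=r.get_obs(); plan(np.array([.5137,-.1068,.25]),Rt(PH0),16)
E
```

```text
s [(np.float64(0.35), 161), (np.float64(0.36), 160), (np.float64(0.37), 160), (np.float64(0.38), 157), (np.float64(0.39), 154), (np.float64(0.4), 151), (np.float64(0.41), 149), (np.float64(0.42), 148), (np.float64(0.43), 147), (np.float64(0.44), 147), (np.float64(0.45), 147), (np.float64(0.46), 148), (np.float64(0.47), 148), (np.float64(0.48), 147), (np.float64(0.49), 147), (np.float64(0.5), 147), (np.float64(0.51), 146), (np.float64(0.52), 143), (np.float64(0.53), 137), (np.float64(0.54), 127), (np.float64(0.55), 115), (np.float64(0.56), 106), (np.float64(0.57), 103), (np.float64(0.58), 107), (np.float64(0.59), 116), (np.float64(0.6), 127), (np.float64(0.61), 135), (np.float64(0.62), 143), (np.float64(0.63), 145), (np.float64(0.64), 147), (np.float64(0.65), 146), (np.float64(0.66), 147), (np.float64(0.67), 147), (np.float64(0.68), 147), (np.float64(0.69), 147)]
t [(np.float64(0.35), 138), (np.float64(0.36), 140), (np.float64(0.37), 143), (np.float64(0.38), 148), (np.float64(0.39), 151), (np.float64(0.4), 153), (np.float64(0.41), 155), (np.float64(0.42), 155), (np.float64(0.43), 155)
[... 693 characters left out ...]
01
-0.0001 -0.0221 -0.0288 -0.5601 -0.0001 0.0001
-0.0001 -0.0201 -0.0302 -0.5601 -0.0001 0.0001
-0.0001 -0.018 -0.0315 -0.5601 -0.0001 0.0001
-0.0001 -0.0159 -0.0327 -0.5601 -0.0001 0.0001
-0.0001 -0.0136 -0.0337 -0.5601 -0.0001 0.0001
-0.0001 -0.0113 -0.0345 -0.5601 -0.0001 0.0001
-0.0001 -0.009 -0.0352 -0.5601 -0.0001 0.0001
-0.0001 -0.0066 -0.0357 -0.5601 -0.0001 0.0001
-0.0001 -0.0042 -0.0361 -0.5601 -0.0001 0.0001
-0.0001 -0.0018 -0.0363 -0.5601 -0.0001 0.0001
-0.0001 0.0007 -0.0363 -0.5601 -0.0001 0.0001
-0.0001 0.0031 -0.0362 -0.5601 -0.0001 0.0001
-0.0001 0.0055 -0.0359 -0.5601 -0.0001 0.0001
-0.0001 0.0079 -0.0354 -0.5601 -0.0001 0.0001
-0.0001 0.0103 -0.0348 -0.5601 -0.0001 0.0001
```

The hole shows as a clear 10 mm dark spot at about 0.57 rad. Now the approach.

apply_moves(increments="70 0 -0.024 -0.0273 -0.56 0 0;70 0 -0.0221 -0.0288 -0.56 0 0;70 0 -0.02 -0.03 -0.56 0 0;70 0 -0.018 -0.0315 -0.56 0 0;70 0 -0.016 -0.0327 -0.56 0 0;70 0 -0.0136 -0.0337 -0.56 0 0;70 0 -0.0113 -0.0345 -0.56 0 0;70 0 -0.009 -0.0352 -0.56 0 0", squeeze=20)

```text
clock: 1.2
tcp_pos: [0.3837, -0.3652, 0.2486]
orientation: [1.668, 0.83, -1.667]
contact_force: [0.4, 0.2, 0.0]
grip_width: 0.07
```

apply_moves(increments="60 0 -0.0066 -0.0357 -0.56 0 0;60 0 -0.0042 -0.036 -0.56 0 0;60 0 -0.0018 -0.0363 -0.56 0 0;60 0 0.0007 -0.0363 -0.56 0 0;60 0 0.003 -0.0362 -0.56 0 0;60 0 0.0055 -0.036 -0.56 0 0;60 0 0.008 -0.0354 -0.56 0 0;60 0 0.0103 -0.0348 -0.56 0 0")

```text
clock: 2.0
tcp_pos: [0.5143, -0.1057, 0.2486]
orientation: [1.289, 1.155, -1.289]
contact_force: [0.3, -0.2, 0.1]
grip_width: 0.0599
```

Run:
```python
from h import *
o=r.get_obs(); print(o["clock"],o["tcp_pos"],o["contact_force"],o["grip_width"],o["qvel"].round(3)); plan(np.array([.5137,-.1068,.101]),Rt(PH0),8)
```

```text
2.0 [ 0.51429574 -0.10569384  0.24861207] [ 0.32166316 -0.16186344  0.06807481] 0.059860698540469374 [-0.467  0.18  -0.272 -0.2    0.156  0.069 -0.118]
0.0185 -0.0001 0.0001 0.0025 0.0003 -0.0007
0.0185 -0.0001 0.0001 0.0025 0.0003 -0.0007
0.0185 -0.0001 0.0001 0.0025 0.0003 -0.0007
0.0185 -0.0001 0.0001 0.0025 0.0003 -0.0007
0.0185 -0.0001 0.0001 0.0025 0.0003 -0.0007
0.0185 -0.0001 0.0001 0.0025 0.0003 -0.0007
0.0185 -0.0001 0.0001 0.0025 0.0003 -0.0007
0.0185 -0.0001 0.0001 0.0025 0.0003 -0.0007
```

apply_moves(increments="60 0.025 0 0 0 0 0;60 0.03 0 0 0 0 0;60 0.03 0 0 0 0 0;60 0.03 0 0 0 0 0;60 0.02 0 0 0 0 0;60 0.0145 0 0 0 0 0;60 0 0 0 0 0 0;60 0 0 0 0 0 0")

```text
clock: 2.8
tcp_pos: [0.5142, -0.107, 0.0994]
orientation: [1.291, 1.154, -1.291]
contact_force: [0.7, 0.7, -0.2]
grip_width: 0.06
```

Run:
```python
from h import *
o=r.get_obs(); print(o["clock"],o["tcp_pos"],o["contact_force"],o["grip_width"])
Q=mat(o["orientation"]); print((Q.T@Rt(PH0)).round(4), Q.T@(np.array([.5137,-.1068,.099])-o["tcp_pos"]))
f=r.grab_frame("top"); g=r.grab_frame("scene")
A=cv2.resize(f["color"][180:280,330:430],None,fx=4,fy=4,interpolation=2);B=cv2.resize(g["color"][150:250,220:320],None,fx=4,fy=4,interpolation=2)
cv2.imwrite("pics/near.png",np.hstack([A,B]))
```

```text
2.8 [ 0.51423588 -0.10696976  0.09937369] [ 0.66114829  0.65796949 -0.21273464] 0.059959683971164884
[[ 1.e+00  7.e-04  0.e+00]
 [-7.e-04  1.e+00  2.e-04]
 [-0.e+00 -2.e-04  1.e+00]] [ 0.0003733  -0.00055174 -0.00010887]
```

View pics/near.png

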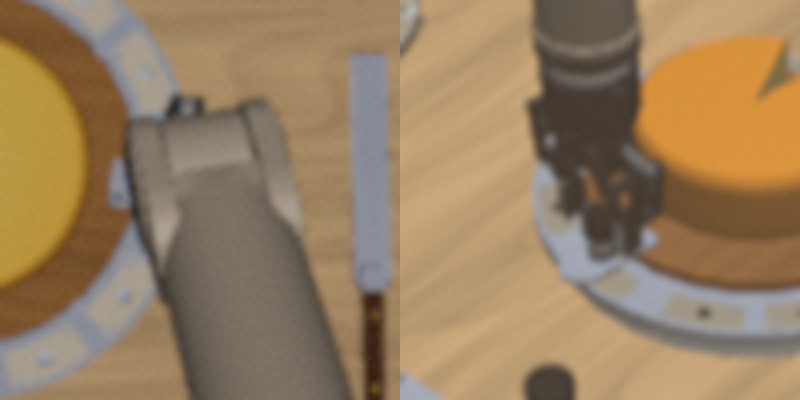

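The fingers straddle the knob in the scene crop (knob near 600,225), and the arm is clear of the cheese. I'll close gently and watch the side force.

apply_moves(increments="40 0 -0.0003 0 0 0 0;34 0 0 0 0 0 0;31 0 0 0 0 0 0;30 0 0 0 0 0 0;29 0 0 0 0 0 0;29 0 0 0 0 0 0;29 0 0 0 0 0 0;29 0 0 0 0 0 0", squeeze=20)

```text
clock: 3.7
tcp_pos: [0.5137, -0.1069, 0.0989]
orientation: [1.291, 1.154, -1.291]
contact_force: [1.4, 0.1, 0.8]
grip_width: 0.029
```

apply_moves(increments="28 0 0 0 0 0 0;27.5 0 0 0 0 0 0;27 0 0 0 0 0 0;26 0 0 0 0 0 0;25 0 0 0 0 0 0;25 0 0 0 0 0 0;25 0 0 0 0 0 0;25 0 0 0 0 0 0", squeeze=20)

```text
clock: 4.5
tcp_pos: [0.514, -0.107, 0.0991]
orientation: [1.292, 1.153, -1.29]
contact_force: [4.3, 0.2, 3.7]
grip_width: 0.0267
```

apply_moves(increments="25 0 0.0002 0 0 0 0;25 0 0.0002 0 0 0 0;25 0 0 0 0 0 0;25 0 0 0 0 0 0;22 0 0 0 0 0 0;22 0 0 0 0 0 0;22 0 0 0 0 0 0;22 0 0 0 0 0 0", squeeze=35)

```text
clock: 5.3
tcp_pos: [0.5141, -0.1069, 0.0991]
orientation: [1.291, 1.154, -1.291]
contact_force: [2.4, -0.8, 5.8]
grip_width: 0.0261
```

apply_moves(increments="22 -0.001 0.0001 0 0 0 0;22 -0.002 0 0 0 0 0;22 -0.002 0 0 0 0 0;22 -0.002 0 0 0 0 0;22 -0.002 0 0 0 0 0;22 -0.002 0 0 0 0 0;22 -0.002 0 0 0 0 0;22 0 0 0 0 0 0")

```text
clock: 6.1
tcp_pos: [0.5121, -0.1068, 0.1105]
orientation: [1.29, 1.157, -1.294]
contact_force: [1.8, 0.1, -10.7]
grip_width: 0.0254
```

Run:
```python
from h import *
g=r.grab_frame("scene")
B=cv2.resize(g["color"][170:240,230:310],None,fx=6,fy=6,interpolation=2)
cv2.imwrite("pics/lift.png",B)
o=r.get_obs(); p=o["tcp_pos"][:2]-C; Q=mat(o["orientation"])
print(np.hypot(*p),np.degrees(np.arctan2(*p[::-1])),np.degrees(np.arctan2(Q[1,1],Q[0,1])),o["tcp_pos"],o["contact_force"],o["moment"])
for dth in(.03,.045): print(170*np.sin(dth),170*(1-np.cos(dth)),dth/.12)
```

```text
0.1702570540541119 -97.04586853023825 -6.439557092592971 [ 0.51211561 -0.10677132  0.11060364] [ 1.80154555  0.48261403 -9.58936668] [ 0.09293591 -0.52032463 -0.33915278]
5.099235034424262 0.07649426267211767 0.25
7.64741838640224 0.17209595586678228 0.375
```

View pics/lift.png

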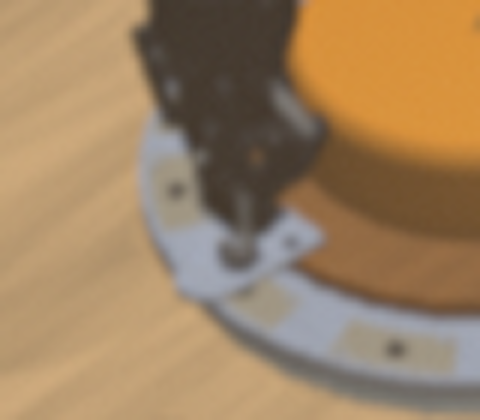

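The barrel and drawn rod show below the fingers (240,245 in the crop). The rise is 11.5 mm and the -10 N pull agrees with the spring. Now I'll turn along the arc.

apply_moves(increments="22 -0.001 0.001 0 0 0 0;22 0 0.0051 -0.00008 -0.25 0 0;22 0 0.0051 -0.00008 -0.25 0 0;22 0 0.0051 -0.00008 -0.25 0 0;22 0 0.0051 -0.00008 -0.25 0 0;22 0 0.0051 -0.00008 -0.25 0 0;22 0 0.0051 -0.00008 -0.25 0 0;22 0 0.0051 -0.00008 -0.25 0 0", squeeze=50)

```text
clock: 6.95
tcp_pos: [0.5506, -0.1075, 0.1126]
orientation: [1.134, 1.256, -1.135]
contact_force: [-2.2, 0.1, -11.3]
grip_width: 0.0255
```

```bash
cat > s.py <<'E'
from h import *
o=r.get_obs(); p=o["tcp_pos"][:2]-C; Q=mat(o["orientation"])
print("r %.4f th %.4f yaw %.4f"%(np.hypot(*p),np.arctan2(*p[::-1])-PH0,np.arctan2(Q[1,1],Q[0,1])-PH0-np.pi/2),"tilt",Q[2].round(3),o["tcp_pos"].round(4),"F_tool",(Q.T@o["contact_force"]).round(2),o["moment"].round(2),o["clock"],o["grip_width"].round(4))
E
python3 s.py
```

```text
Traceback (most recent call last):
  File "s.py", line 3, in <module>
    print("r %.4f th %.4f yaw %.4f"%(np.hypot(*p),np.arctan2(*p[::-1])-PH0,np.arctan2(Q[1,1],Q[0,1])-PH0-np.pi/2),"tilt",Q[2].round(3),o["tcp_pos"].round(4),"F_tool",(Q.T@o["contact_force"]).round(2),o["moment"].round(2),o["clock"],o["grip_width"].round(4))
                                                                                                                                                                                                                                        ^^^^^^^^^^^^^^^^^^^^^
AttributeError: 'float' object has no attribute 'round'
```

apply_moves(increments="22 0 0.0051 -0.00008 -0.25 0 0;22 0 0.0051 -0.00008 -0.25 0 0;22 0 0.0051 -0.00008 -0.25 0 0;22 0 0.0051 -0.00008 -0.25 0 0;22 0 0.0051 -0.00008 -0.25 0 0;22 0 0.0051 -0.00008 -0.25 0 0;22 0 0.0051 -0.00008 -0.25 0 0;22 0 0 0 0 0 0")

```text
clock: 7.75
tcp_pos: [0.5868, -0.1, 0.113]
orientation: [0.979, 1.339, -0.977]
contact_force: [0.6, -2.5, -11.3]
grip_width: 0.0258
```

```bash
sed -i 's/o\["grip_width"\].round(4)/o["grip_width"]/' s.py; python3 s.py
```

```text
r 0.1709 th 0.4317 yaw 0.4217 tilt [-1.     0.002  0.001] [ 0.5868 -0.1     0.113 ] F_tool [11.33 -0.21  2.54] [-0.63  0.03  0.47] 7.75 0.02583187953317667
```

apply_moves(increments="22 0 0.0051 -0.00008 -0.25 0 0;22 0 0.0051 -0.00008 -0.25 0 0;22 0 0.0045 -0.00008 -0.22 0 0;22 0.001 0 0 0 0 0;22 0.001 0 0 0 0 0;22 0.001 0 0 0 0 0;22 0 0 0 0 0 0;22 0 0 0 0 0 0")

```text
clock: 8.55
tcp_pos: [0.5997, -0.0952, 0.11]
orientation: [0.914, 1.369, -0.914]
contact_force: [1.9, -5.4, -10.5]
grip_width: 0.0254
```

```bash
python3 s.py
```

```text
r 0.1709 th 0.5128 yaw 0.5059 tilt [-1.     0.001  0.001] [ 0.5997 -0.0952  0.11  ] F_tool [10.49 -0.28  5.71] [-0.91 -0.38  0.29] 8.55 0.02540836463915261
```

apply_moves(increments="22 0.0005 0 0 0 0 0;22 0.0005 0 0 0 0 0;22 0 0 0 0 0 0;28 0 0 0 0 0 0;30 0 0 0 0 0 0;30 0 0 0 0 0 0;30 0 0 0 0 0 0;30 0 0 0 0 0 0", squeeze=30)

```text
clock: 9.35
tcp_pos: [0.5996, -0.0945, 0.1092]
orientation: [0.914, 1.37, -0.913]
contact_force: [-0.6, -0.4, -0.1]
grip_width: 0.0301
```

```bash
python3 s.py
python3 - <<'E'
from h import *
g=r.grab_frame("scene")
cv2.imwrite("pics/on.png",cv2.resize(g["color"][180:250,250:330],None,fx=6,fy=6,interpolation=2))
E
```

```text
r 0.1703 th 0.5134 yaw 0.5066 tilt [-1.     0.001  0.   ] [ 0.5996 -0.0945  0.1092] F_tool [ 0.06 -0.71  0.15] [-0.01 -0.01 -0.01] 9.35 0.03014818918413206
```

View pics/on.png

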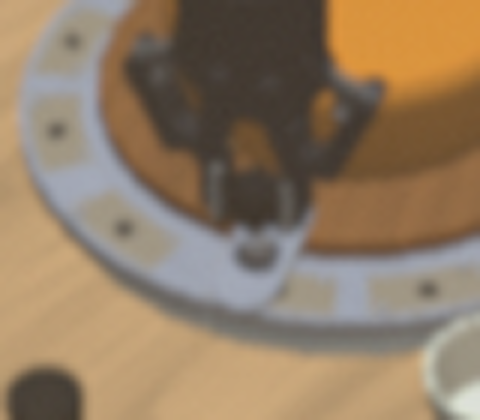

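The fingers are loose and the force is zero. The lug sits just short of the next plate, whose visible end is at (305,290), and the old hole shows at (125,228). Now I'll nudge the knob with the trailing finger and feel for the drop.

apply_moves(increments="30 0 0.0005 0 -0.025 0 0;30 0 0.0005 0 -0.025 0 0;30 0 0.0005 0 -0.025 0 0;30 0 0.0005 0 -0.025 0 0;30 0 0.0005 0 -0.025 0 0;30 0 0.0005 0 -0.025 0 0;30 0 0.0005 0 -0.025 0 0;30 0 0.0005 0 -0.025 0 0")

```text
clock: 10.2
tcp_pos: [0.6026, -0.0935, 0.1087]
orientation: [0.895, 1.379, -0.896]
contact_force: [-2.4, -1.1, 1.2]
grip_width: 0.03
```

```bash
python3 s.py
```

```text
r 0.1706 th 0.5322 yaw 0.5304 tilt [-1.    -0.001 -0.   ] [ 0.6026 -0.0935  0.1087] F_tool [-1.15 -2.62  0.02] [-0.16  0.54  0.  ] 10.2 0.029998207016668294
```

apply_moves(increments="30 0 0.0005 0 -0.025 0 0;30 0 0.0005 0 -0.025 0 0;30 0 0.0005 0 -0.025 0 0;30 0 0.0005 0 -0.025 0 0;30 0 0.0003 0 -0.015 0 0;30 0 0.0003 0 -0.015 0 0;30 0 0 0 0 0 0;30 0 0 0 0 0 0")

```text
clock: 11.0
tcp_pos: [0.6053, -0.0924, 0.1087]
orientation: [0.884, 1.384, -0.884]
contact_force: [-1.9, 0.2, -2.0]
grip_width: 0.0298
```

```bash
python3 s.py
```

```text
r 0.1706 th 0.5493 yaw 0.5458 tilt [-1.  0. -0.] [ 0.6053 -0.0924  0.1087] F_tool [ 2.01 -1.6  -0.95] [-0.16  0.37  0.02] 11.0 0.029754247396487406
```

apply_moves(increments="30 0 0.0003 0 -0.015 0 0;30 0 0.0003 0 -0.015 0 0;30 0 0.0003 0 -0.015 0 0;30 0 0.0003 0 -0.015 0 0;30 0 0.0003 0 -0.015 0 0;30 0 0 0 0 0 0;30 0 0 0 0 0 0;30 0 0 0 0 0 0")

```text
clock: 11.8
tcp_pos: [0.6067, -0.0917, 0.1088]
orientation: [0.877, 1.387, -0.877]
contact_force: [-2.8, -0.5, -2.9]
grip_width: 0.0297
```

```bash
python3 s.py
```

```text
r 0.1706 th 0.5584 yaw 0.5549 tilt [-1.  0.  0.] [ 0.6067 -0.0917  0.1088] F_tool [ 2.92 -2.74 -0.77] [-0.14  0.41 -0.02] 11.8 0.0296724048591635
```

apply_moves(increments="30 0 0.0003 0 -0.015 0 0;30 0 0.0003 0 -0.015 0 0;30 0 0.0003 0 -0.015 0 0;30 0 0.0003 0 -0.015 0 0;30 0 0 0 0 0 0;30 0 0 0 0 0 0;30 0 0 0 0 0 0;30 0 0 0 0 0 0")

```text
clock: 12.6
tcp_pos: [0.6079, -0.0912, 0.1089]
orientation: [0.871, 1.389, -0.871]
contact_force: [-0.6, -0.3, -0.8]
grip_width: 0.0302
```

```bash
python3 s.py
```

```text
r 0.1707 th 0.5659 yaw 0.5621 tilt [-1.  0.  0.] [ 0.6079 -0.0912  0.1089] F_tool [ 0.77 -0.71  0.02] [-0.17  0.32 -0.  ] 12.6 0.030175654080745743
```

apply_moves(increments="30 0 0.0003 0 -0.015 0 0;30 0 0.0003 0 -0.015 0 0;30 0 0.0003 0 -0.015 0 0;30 0 0.0003 0 -0.015 0 0;30 0 0 0 0 0 0;30 0 0 0 0 0 0;30 0 0 0 0 0 0;30 0 0 0 0 0 0")

```text
clock: 13.4
tcp_pos: [0.6094, -0.0905, 0.1091]
orientation: [0.866, 1.391, -0.865]
contact_force: [-0.0, 0.4, -0.4]
grip_width: 0.03
```

```bash
python3 s.py
```

```text
r 0.1707 th 0.5756 yaw 0.5694 tilt [-1.     0.001  0.   ] [ 0.6094 -0.0905  0.1091] F_tool [ 0.36  0.15 -0.4 ] [-0.06 -0.03 -0.03] 13.4 0.029967217972264478
```

The push force has vanished. I'll look before going on.

Run:
```python
from h import *
g=r.grab_frame("scene")
cv2.imwrite("pics/drop.png",cv2.resize(g["color"][180:250,250:330],None,fx=6,fy=6,interpolation=2))
```

```text
(no output)
```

View pics/drop.png

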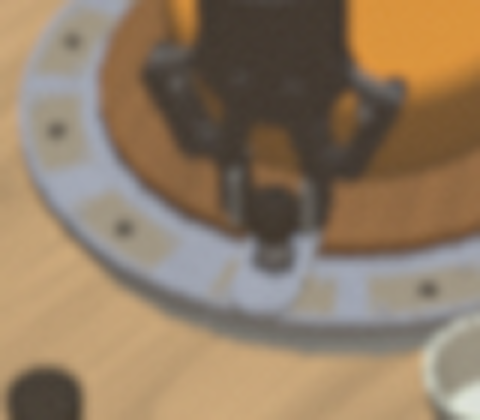

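The knob (270,212) is still up, with the barrel showing beneath it. The plate now shows on both sides of the lug, so the hole is a few mm on. I'll keep going.

apply_moves(increments="30 0 0.0003 0 -0.015 0 0;30 0 0.0003 0 -0.015 0 0;30 0 0.0003 0 -0.015 0 0;30 0 0.0003 0 -0.015 0 0;30 0 0 0 0 0 0;30 0 0 0 0 0 0;30 0 0 0 0 0 0;30 0 0 0 0 0 0")

```text
clock: 14.25
tcp_pos: [0.6098, -0.0902, 0.1088]
orientation: [0.86, 1.394, -0.861]
contact_force: [-1.6, -0.2, 1.8]
grip_width: 0.0302
```

```bash
python3 s.py
```

```text
r 0.1707 th 0.5787 yaw 0.5764 tilt [-1. -0.  0.] [ 0.6098 -0.0902  0.1088] F_tool [-1.83 -1.53 -0.56] [-0.13  0.37 -0.01] 14.25 0.03015257642759454
```

apply_moves(increments="30 0 0.0003 0 -0.015 0 0;30 0 0.0003 0 -0.015 0 0;30 0 0.0003 0 -0.015 0 0;30 0 0.0003 0 -0.015 0 0;30 0 0 0 0 0 0;30 0 0 0 0 0 0;30 0 0 0 0 0 0;30 0 0 0 0 0 0")

```text
clock: 15.05
tcp_pos: [0.6106, -0.0898, 0.1088]
orientation: [0.855, 1.397, -0.856]
contact_force: [-4.6, -1.4, 4.1]
grip_width: 0.0297
```

```bash
python3 s.py
```

```text
r 0.1707 th 0.5839 yaw 0.5835 tilt [-1.    -0.001 -0.   ] [ 0.6106 -0.0898  0.1088] F_tool [-4.06 -4.68 -0.86] [-0.34  1.07 -0.08] 15.05 0.02970277403069485
```

Run:
```python
from h import *
g=r.grab_frame("scene")
cv2.imwrite("pics/drop2.png",cv2.resize(g["color"][180:250,250:330],None,fx=6,fy=6,interpolation=2))
```

```text
(no output)
```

View pics/drop2.png

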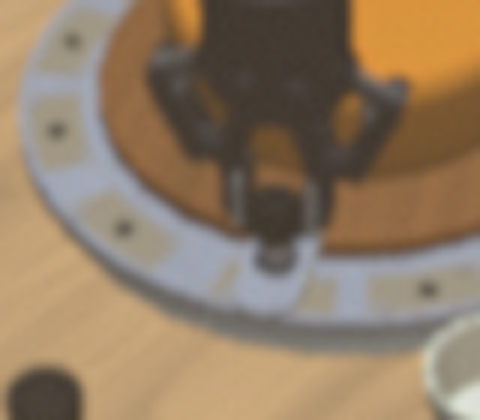

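Still up. The force is only pin and bearing friction, so I'll continue finely.

apply_moves(increments="30 0 0.0003 0 -0.015 0 0;30 0 0.0003 0 -0.015 0 0;30 0 0.0003 0 -0.015 0 0;30 0 0 0 0 0 0;30 0 0 0 0 0 0;30 0 0 0 0 0 0;30 0 0 0 0 0 0;30 0 0 0 0 0 0")

```text
clock: 15.9
tcp_pos: [0.6107, -0.0897, 0.1087]
orientation: [0.85, 1.399, -0.853]
contact_force: [-7.9, -2.5, 5.5]
grip_width: 0.0303
```

```bash
python3 s.py
```

```text
r 0.1706 th 0.5848 yaw 0.5887 tilt [-1.    -0.002 -0.   ] [ 0.6107 -0.0897  0.1087] F_tool [-5.52 -8.21 -1.42] [-0.56  1.56 -0.03] 15.9 0.030325094263037713
```

The force rises without motion, so the pin is blocked in a hole. Comparing pictures, less barrel shows (about 40 px down to 28), so it dropped when the force vanished. I'll back off to relieve it, then open.

apply_moves(increments="30 0 -0.0008 0 0.04 0 0;30 0 -0.0008 0 0.04 0 0;30 0 -0.0008 0 0.04 0 0;30 0 -0.0006 0 0.03 0 0;34 0 0 0 0 0 0;40 0 0 0 0 0 0;45 0 0 0 0 0 0;45 0 0 0 0 0 0")

```text
clock: 16.7
tcp_pos: [0.6093, -0.0904, 0.1088]
orientation: [0.865, 1.392, -0.864]
contact_force: [-0.5, -0.6, -0.1]
grip_width: 0.0448
```

```bash
python3 s.py
```

```text
r 0.1706 th 0.5752 yaw 0.5712 tilt [-1.  0.  0.] [ 0.6093 -0.0904  0.1088] F_tool [ 0.1 -0.7  0.3] [-0.02  0.05  0.02] 16.7 0.04481823967119755
```

apply_moves(increments="45 -0.005 0 0 0 0 0;45 -0.02 0 0 0 0 0;45 -0.03 0 0 0 0 0;45 -0.03 0 0 0 0 0;45 -0.03 0 0 0 0 0;45 -0.03 0 0 0 0 0;45 -0.02 0 0 0 0 0;45 0 0 0 0 0 0")

```text
clock: 17.5
tcp_pos: [0.6108, -0.0903, 0.2777]
orientation: [0.866, 1.386, -0.862]
contact_force: [-0.0, 0.1, 0.1]
grip_width: 0.0452
```

Run:
```python
from h import *
g=r.grab_frame("scene")
B=g["color"]; b=np.array([265,285,200,225])
s=(B[200:228,280:310].max(2)<80).astype(np.uint8);n,l,st,ce=cv2.connectedComponentsWithStats(s)
for i in range(1,n): print(st[i],ce[i]+[280,200])
for th in(.56,.57,.58):
  for z in(.0958,.105): print(th,z,proj(g,[C[0]+.17*np.cos(PH0+th),C[1]+.17*np.sin(PH0+th),z]))
cv2.imwrite("pics/end.png",cv2.resize(B[180:250,250:330],None,fx=6,fy=6,interpolation=2))
```

```text
[12 12  7  9 51] [295.2745098  215.80392157]
0.56 0.0958 (np.float64(294.86063931666484), np.float64(215.5193484268454))
0.56 0.105 (np.float64(294.81441320293396), np.float64(213.3029451433419))
0.57 0.0958 (np.float64(295.3909131761097), np.float64(215.60635104113217))
0.57 0.105 (np.float64(295.3468810296047), np.float64(213.38990601347587))
0.58 0.0958 (np.float64(295.9227536012893), np.float64(215.68982101105104))
0.58 0.105 (np.float64(295.8809231036036), np.float64(213.47333946531742))
```

View pics/end.png

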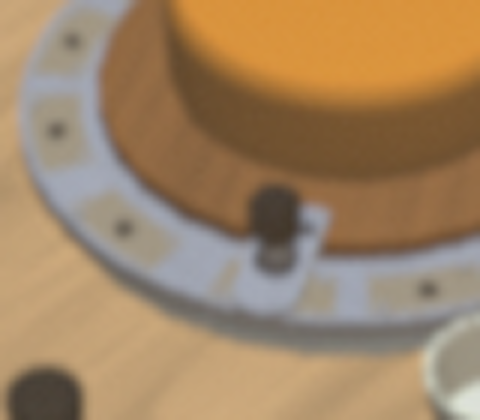

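The knob centroid is at (295.3, 215.8). That matches the home height measured at the start, about 215.6 at 0.57 rad; a raised pin would give about 213.4. The gripper is clear, so I'm handing in.

```bash
python3 -c "
from bench import r
print(r.hand_in()); print(r.get_obs()['contact_force'])"
```

```text
the job is handed in; nothing more can be done
None
the job is handed in; nothing more can be done
```

The wheel is on by one portion and the pin looks fully home in the next hole, at about 0.57 rad. I handed the job in at about 17.6 s; no verdict is reported.

- **What I did:** I gripped the knob across the direction of travel and drew the pin, about 11.5 mm at first and 14 mm while turning. I turned the wheel along the arc to about 0.51 rad and let the pin down on the ring. With loose fingers I then nudged the knob until the pin dropped, backed off, opened the fingers and rose clear.
- **Pin home:** In the last picture the knob is within about 0.2 px of its home height. A pin still resting on the ring would sit about 2.2 px higher.
- **Hole position:** The dark spot seen beforehand at 0.572 rad and the final knob position agree.
- **Forces:** The largest side force I read was 8.2 N. It came from two or three more nudges after the pin had already dropped; I first misread the picture as "still up". The gripper read close to zero force after release.
- **Not checked:** I did not re-measure the bystanders at the end. The gripper's path went nowhere near them, and no unexpected contact showed.

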